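# Pop a plaster mask from its mould nest and trap it on the chute

### The job

Press the ejector plunger of the casting stand down with one fingertip so that the little round plaster mask pops up out of its nest, and with the other finger, standing across the chute just downhill, trap the mask before it slides away towards the tub. Nothing is pinched, lifted or carried; leave the jar, the brush and the spare blank where they are. Finish while holding: one finger keeps the plunger down and the mask rests stopped against the other finger on the chute.

Things in the scene. Friction and masses are not known exactly. Their poses are not given: they have to be found in the camera images.
- stand: Fixed wooden stand 300x94 mm. Origin on the table under the nest's middle; x horizontal, downhill along the chute; y across; z up. Along x: plunger block -75 to -30 mm (70 high), nest's thin back wall at -25 (top 94 above table), nest, chute +23 to +140, grey catch tub +146 to +230 (36 high). Chute runs down roughly to the robot's right, yaw varies.
- chute: Smooth aluminium chute, 20 deg slope. Origin: nest's middle at chute surface level, 85 mm above table; x downhill along the slope, z square to it. Nest: recess x -25 to +25 mm, floor 4 mm deep, ending in a 4 mm step. Surface x +25 to +149; rails 58 mm apart rise 4 mm above it. Height = 85 mm - 0.364 x level distance. Mask centre past x 75 mm = slid away.
- plunger_top (a point): Middle of the top of the ejector plunger, a flat steel plate 38 mm (along the stand's x) by 44 mm, 6 mm thick, uphill of the nest: middle at stand x -53 mm, plate spans x -72 to -34 mm. Top 86 mm above the table at rest; moves straight down with the plunger.
- plunger (a joint): Plunger travel in m: 0 at rest, 0.010 fully down; 3 N at first, 7 N at the bottom, springs back if let go. The nest floor rises 0.7 mm per mm of travel: after about 6 mm the mask clears the step and at once slides downhill fast by its own weight, so the other finger must stand ready. 8 to 10 mm is a good press; hold it there.
- mask: Loose white plaster mask: disc 46 mm across, straight side 19 mm high, low domed face, 28 mm high in all, about 120 g, flat in the nest (tilted 20 deg). Origin: centre of its underside. Spans stand x -23 to +30 mm, top 108 mm above table. A fingertip 76 to 78 mm above table, its inner face at stand x +36 to +62 mm, clears the chute and catches it.
- paint_jar: Loose closed jar, 56 mm diameter, 75 mm high, bystander; origin at the centre of its underside.
- paint_brush: Loose paint brush, 170 mm long, lying on the table, bystander; origin at about its middle, on the table.
- blank: Loose larger plaster dome, 80 mm diameter, 35 mm high, lying on the table, bystander; origin at the centre of its underside.

How it is judged:
By the outcome, as a careful person would: the job done as asked, in the order asked, and still so for the second after the job is handed in, while the arm keeps its last pose, push and grip.
It also fails if it takes over 32 s, if anything falls off the work surface, if the arm or the gripper's body presses on something with over 40 N, if the wrist force passes 120 N, or if a joint passes its speed limit or range.

### The arm

A 6-joint arm with a two-finger parallel gripper is mounted at the origin on the work surface. World frame = base frame: x ahead of the robot, y to its left, z up, the work surface at z = 0. Lengths are in mm, angles in rad, forces in N, time in s.
With the tool pointing down it reaches from about 325 to 850 mm from the base axis. Payload 15.5 kg.
Tool frame: the origin (TCP) lies midway between the tips of the shut fingers; the grasp point (between the pads) lies 19 mm behind it (ctrl.tcp_to_grasp is the distance from the TCP to the grasp point, in mm); z points along the fingers, y is the direction in which the jaws open and shut (so a half turn about z gives the same grasp; the last joint's range is limited). The gripper opens to 91 mm and grips with 3 to 60 N. Pads are 32 mm wide; open, the fingers measure 118 mm over their backs; the gripper's body (76 mm by 178 mm) begins 60 mm behind the grasp point.
Start: joints at [1.161, 0.494, 1.345, -0, 1.302, -0.096], TCP at [192.917, 594.482, 213.915] pointing down, gripper open.
Joint ranges: [-2.91, 2.91], [-0.82, 2.16], [0.22, 2.67], [-1.22, 4.37], [0.12, 2.79], [-3.08, 3.08]. Speed limits (rad/s): [1.89, 1.89, 2.57, 3.01, 3.01, 3.01].

### API

Orientations are given as a unit quaternion [x, y, z, w].
In Python, from rig import sensors, imaging, order, ctrl gives the robot as it stands.
- The arm moves only by the tool step_arm, never from a script. Its argument "commands" is one flat list of numbers, 7 for each row, row after row: the turn, a rotation vector about the world's x, y, z in degrees, then the shift along the world's x, y, z in cm, then the gripper command: -1 is fully open, 1 is shut, values between are in proportion. A call has 1 to 20 rows; each row shifts and turns the pose as measured when the row begins; what a row does not reach is not made up. A row lasts 1/8 s, in which the tool goes at most 62.5 mm and 10.7 degrees, less where a joint would pass 70% of its speed; a pose out of reach is approached as far as the arm can. A call with a gripper value outside its range is refused whole. The fingers move at their own pace and stop on an object; "force" is the grip in N (left out, the last holds). Time passes only in rows, so rows that do not move let the fingers close. It gives the time, the measured TCP pose, the force and the opening at its end, in the units of the state.
- sensors.get_state(): the state, without advancing time (a new reading comes with each control period).
- imaging.get_image(name): name is "scene" or "top" or "wrist"; returns a dict with "image" (384x512x3 uint8, blue, green, red), "mtx" (3x3 intrinsics, pixels), "view" (4x4, takes a point from world to camera coordinates). Camera axes: x right, y down, z forward; pixel columns grow to the right and rows downward; lengths in mm; the calibration is good to about 2 mm. The wrist camera is an equidistant fisheye: a pixel r from the principal point sees the ray r / f radians off the axis. A picture is of the moment at which its call begins. There is no depth.
- order.finish_job(): hands the job in, once; it reports no verdict.
The state is a dict: "t": time; "joint_pos": joint angles; "qd": joint speeds; "tau": joint torques, N m; "tcp_pos": TCP position; "orientation": TCP orientation; "force": force on the tool from outside, world axes, zero at the start; "ft_torque": the same for the moment, N m; "gripper_width": finger opening in mm.
Only numpy, scipy, OpenCV 4.12 (cv2) and the standard library are available. Lean on these libraries where they do the work, as an engineer would, in place of code of your own. Each camera call takes 0.05 s, during which the arm holds its last target.

## Working session

There is one attempt and no reset: what is moved stays moved. The work goes in short steps, Python scripts to look and compute and a tool call to move; the robot and the scene stay as the last step left them, time stands still between calls to the robot, and variables do not carry over. Pictures are saved under pics/ and viewed, and the job is handed in when it is done.

Besides the shell and the picture viewer there is one more tool, called after "Emit:" as name(argument=value, ...) on one line, values as JSON. step_arm: Moves the arm, as the interface text tells. Its arguments: {"type":"object","properties":{"commands":{"type":"array","items":{"type":"number"}},"force":{"type":"number"}},"required":["commands"]}

```bash
mkdir -p pics; ls
python3 - <<'E'
from rig import sensors, imaging
import cv2
s=sensors.get_state();print(s)
for n in("scene","top"):
    d=imaging.get_image(n);cv2.imwrite(f"pics/{n}0.png",d["image"]);print(n,d["mtx"].round(2).tolist(),d["view"].round(4).tolist())
E
```

```text
pics
{'t': 0.0, 'joint_pos': array([ 1.16151743e+00,  4.94169040e-01,  1.34612326e+00, -2.59410832e-05,
        1.30249409e+00, -9.55073042e-02]), 'qd': array([-4.78784190e-04, -3.33468921e-04, -2.44922322e-04, -5.28326888e-05,
        4.08980117e-04,  4.27412978e-04]), 'tau': array([-1.34928581e-03, -8.78840518e+01, -3.81850576e+01,  7.09793949e-02,
        5.32148033e-02, -1.02121935e-04]), 'tcp_pos': array([192.76510716, 594.13667312, 213.3497247 ]), 'orientation': array([ 1.56239582e-01,  9.87719007e-01, -5.81081781e-04, -1.36943136e-04]), 'force': array([ 0.08010775,  0.11142817, -0.30942707]), 'ft_torque': array([-0.02791863,  0.06116616, -0.03851891]), 'gripper_width': 91.06169332769383}
scene [[480.29, 0.0, 246.19], [0.0, 480.29, 189.27], [0.0, 0.0, 1.0]] [[0.8234, 0.5675, -0.0009, -562.7013], [0.3339, -0.4859, -0.8077, -84.7593], [-0.4588, 0.6648, -0.5895, 1191.0334], [0.0, 0.0, 0.0, 1.0]]
top [[464.48, 0.0, 252.14], [0.0, 464.48, 192.38], [0.0, 0.0, 1.0]] [[0.0008, -1.0, -0.0038, 87.8798], [-0.9854, -0.0002, -0.1705, 662.9118], [0.1705, 0.0039, -0.9853, 921.14], [0.0, 0.0, 0.0, 1.0]]
```

Run:
```python
import cv2
for n in("scene","top"):
    i=cv2.imread(f"pics/{n}0.png");cv2.imwrite(f"pics/{n}0b.png",cv2.resize(i,(800,600),interpolation=cv2.INTER_CUBIC))
```

```text
(no output)
```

View pics/scene0b.png

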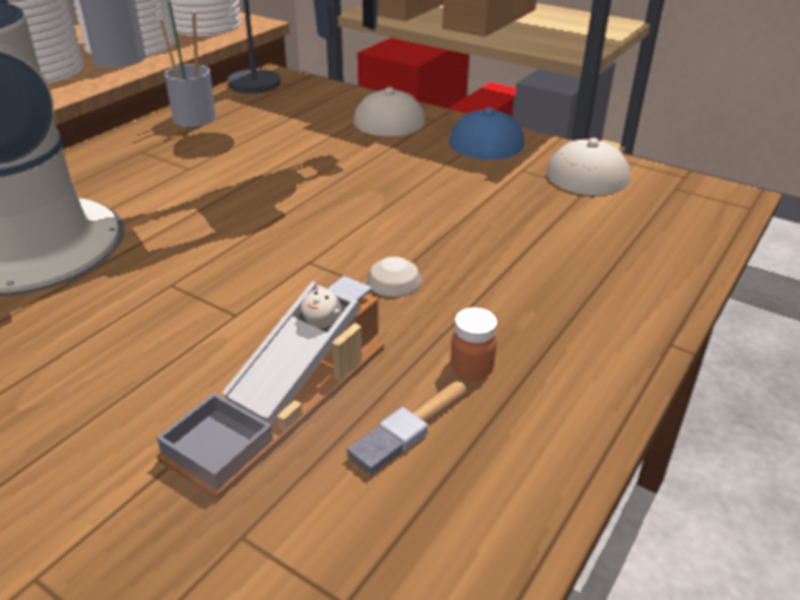

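View pics/top0b.png

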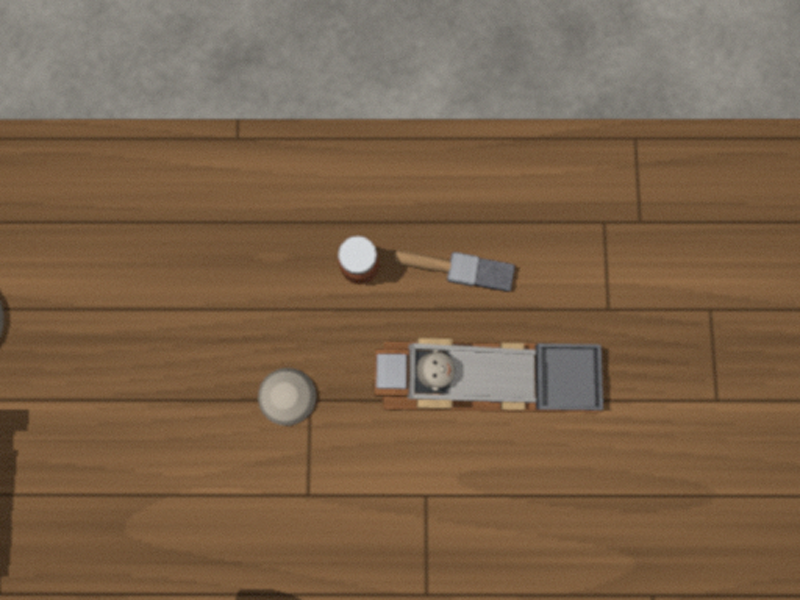

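Run:
```python
import cv2
i=cv2.imread("pics/top0.png")[210:274,232:392];cv2.imwrite("pics/topc.png",cv2.resize(i,None,fx=5,fy=5,interpolation=cv2.INTER_CUBIC))
i=cv2.imread("pics/scene0.png")[170:320,95:255];cv2.imwrite("pics/scenec.png",cv2.resize(i,None,fx=4,fy=4,interpolation=cv2.INTER_CUBIC))
```

```text
(no output)
```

View pics/topc.png

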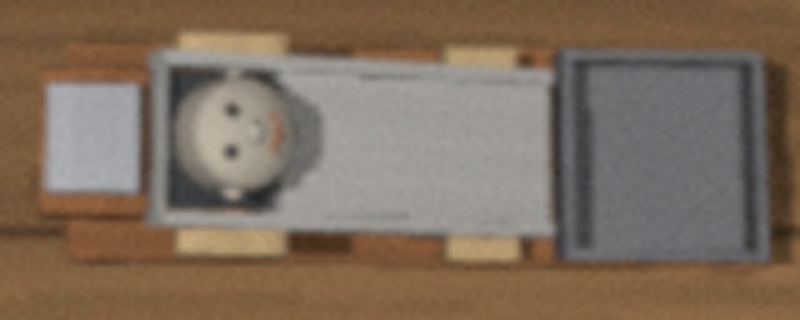

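View pics/scenec.png

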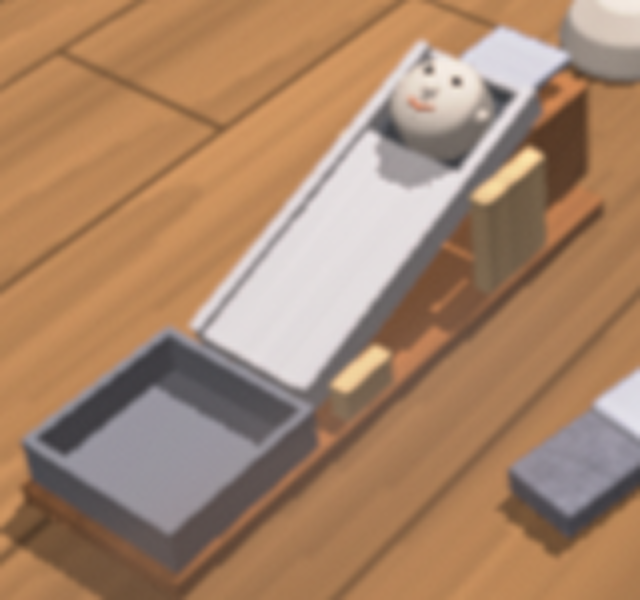

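```bash
cat > fit.py <<'E'
from rig import sensors, imaging
import numpy as np
from scipy.optimize import least_squares
T=[(48,82,-72,22,86),(139,84,-34,22,86),(139,192,-34,-22,86),(46,190,-72,-22,86),(558,52,146,47,36),(765,55,230,47,36),(768,260,230,-47,36),(560,260,146,-47,36)]
S=[(505,27,-72,-22,86),(570,58,-72,22,86),(525,88,-34,22,86),(318,408,146,47,36),(168,332,146,-47,36),(25,440,230,-47,36)]
D={n:imaging.get_image(n) for n in("top","scene")}
def proj(n,P):
    d=D[n];q=d["view"]@np.append(P,1);q=d["mtx"]@q[:3];return q[:2]/q[2]
obs=[("top",(a+.5)/5-.5+232,(b+.5)/5-.5+210,P) for a,b,*P in T]
obs+=[("scene",(a+.5)/4-.5+95,(b+.5)/4-.5+170,P) for a,b,*P in S]
def W(p,P):
    c,s=np.cos(p[2]),np.sin(p[2]);return np.array([p[0]+c*P[0]-s*P[1],p[1]+s*P[0]+c*P[1],P[2]])
def f(p,sel):
    return np.concatenate([proj(n,W(p,P))-[u,v] for n,u,v,P in obs if n in sel])
for sel in(["top"],["scene"],["top","scene"]):
    r=least_squares(f,[450,0,-1.57],x_scale=[1,1,.01],args=(sel,));p=r.x
    print(sel,p.round(3),np.degrees(p[2]).round(2),"rms",np.sqrt(np.mean(r.fun**2)).round(2));print(r.fun.reshape(-1,2).round(1).tolist())
    print("tcp target xy",W(p,(-1,0,0)).round(1))
E
python3 fit.py
```

```text
['top'] [566.084  39.252  -1.588] -90.99 rms 0.97
[[-0.4, -0.2], [0.3, -0.2], [-0.1, 0.1], [-0.5, 0.2], [0.9, -1.7], [-1.0, -1.6], [-0.3, 2.0], [1.2, 1.3]]
tcp target xy [566.1  40.3   0. ]
['scene'] [564.83   38.838  -1.574] -90.21 rms 0.95
[[-0.9, -0.4], [0.7, -0.9], [0.4, 1.0], [1.4, 1.3], [-0.6, -1.5], [-1.0, 0.0]]
tcp target xy [564.8  39.8   0. ]
['top', 'scene'] [565.587  39.01   -1.583] -90.7 rms 1.01
[[-0.3, 0.3], [0.3, 0.1], [0.1, 0.4], [-0.3, 0.6], [0.9, -1.8], [-1.0, -1.9], [-0.1, 1.7], [1.4, 1.2], [-0.2, -0.3], [1.2, -0.7], [0.8, 1.2], [1.1, 1.2], [-0.5, -1.8], [-1.2, -0.5]]
tcp target xy [565.6  40.    0. ]
```

Emit:
step_arm(commands=[0,0,1.2,2.67,-3.96,0,-1,0,0,1.2,2.67,-3.96,0,-1,0,0,1.2,2.67,-3.96,0,-1,0,0,1.2,2.67,-3.96,0,-1,0,0,1.2,2.67,-3.96,0,-1,0,0,1.2,2.67,-3.96,0,-1,0,0,1.2,2.67,-3.96,0,-1,0,0,1.2,2.67,-3.96,0,-1,0,0,1.2,2.67,-3.96,0,-1,0,0,1.2,2.67,-3.96,0,-1,0,0,1.2,2.67,-3.96,0,-1,0,0,1.2,2.67,-3.96,0,-1,0,0,1.2,2.67,-3.96,0,-1,0,0,1.2,2.67,-3.96,0,-1,0,0,0,0,0,0,-1])

```text
t: 2.08
tcp_pos: [575.8, 20.3, 212.6]
orientation: [0.004, 1.0, -0.0, 0.001]
force: [0.1, 0.5, -0.3]
gripper_width: 91.1
```

Emit:
step_arm(commands=[0,0,-0.2,-0.5,1.0,-2,-1,0,0,0,-0.48,0.97,-2.5,-1,0,0,0,0,0,-2.5,-1,0,0,0,0,0,0,-1,0,0,0,0,0,0,-1])

```text
t: 2.7
tcp_pos: [564.7, 41.9, 141.7]
orientation: [0.007, 1.0, 0.0, 0.001]
force: [-0.7, -0.2, 0.7]
gripper_width: 91.3
```

Run:
```python
from rig import sensors, imaging
import cv2,numpy as np
s=sensors.get_state();print(s["t"],s["tcp_pos"],s["orientation"],s["force"])
a=np.degrees(2*np.arctan2(s["orientation"][1],s["orientation"][0]))-90;print("yaw y",a)
for n in("scene","top","wrist"):
    i=imaging.get_image(n)["image"]
    if n=="scene": i=i[150:300,95:295]
    if n=="top": i=i[180:300,212:372]
    k=min(800/i.shape[1],600/i.shape[0])
    cv2.imwrite(f"pics/{n}1.png",cv2.resize(i,None,fx=k,fy=k,interpolation=cv2.INTER_CUBIC))
```

```text
2.7 [564.7460473   41.87215631 141.68728982] [6.64452242e-03 9.99977780e-01 1.76719773e-04 5.09033661e-04] [-0.72873969 -0.15926446  0.6636028 ]
yaw y 89.23858810366372
```

View pics/scene1.png

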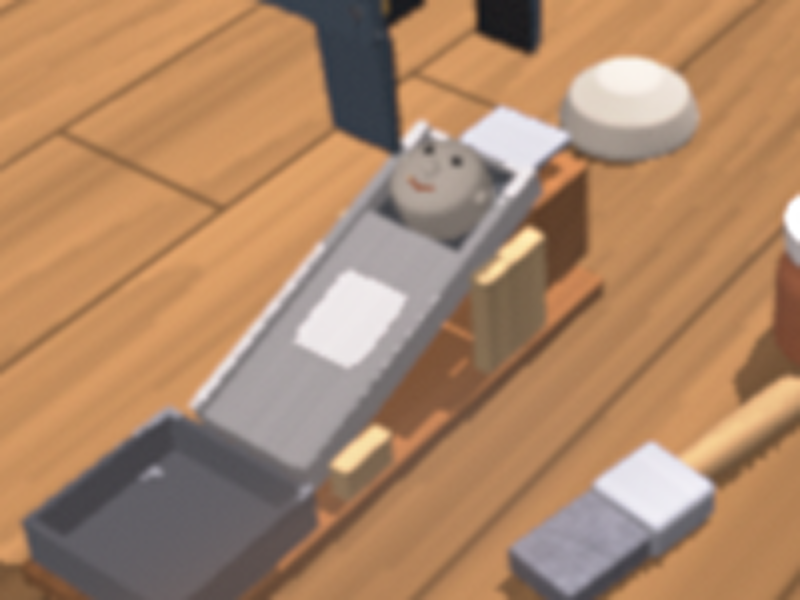

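View pics/top1.png

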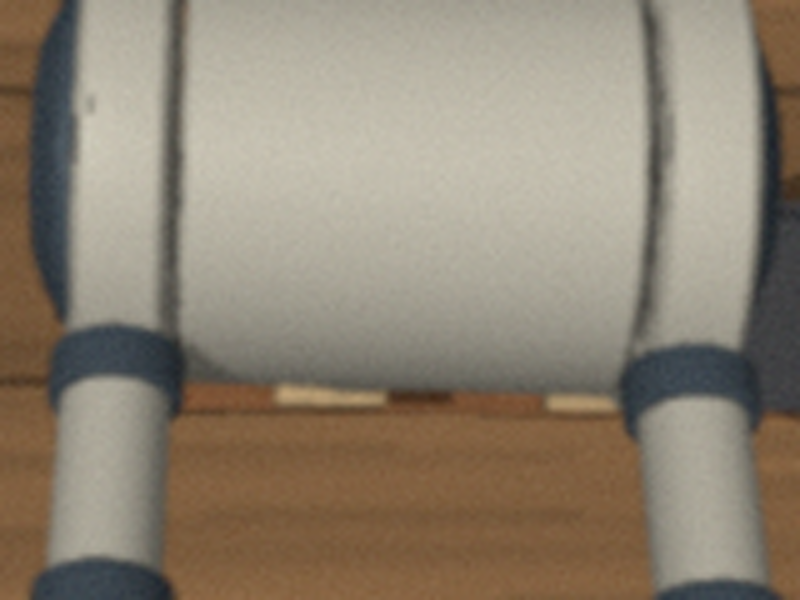

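View pics/wrist1.png

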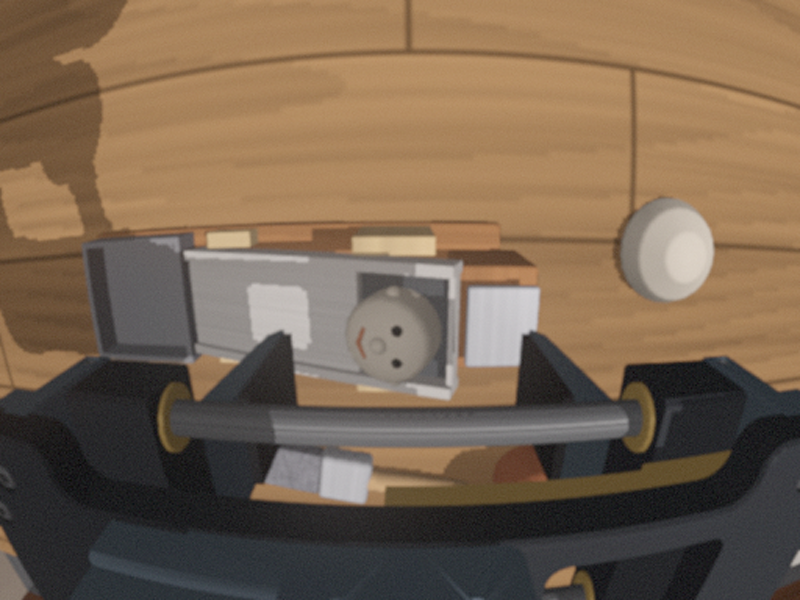

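Run:
```python
from rig import sensors, imaging
import numpy as np
s=sensors.get_state()
d=imaging.get_image("scene")
t=s["tcp_pos"]
for off in((16,-45.5),(-16,-45.5),(16,-59),(-16,-59)):
    q=d["mtx"]@(d["view"]@np.append(t+[off[0],off[1],0],1))[:3];q=q[:2]/q[2];print("scene crop",off,((q-[95,150])*4).round())
d=imaging.get_image("wrist");M=d["mtx"]
def fe(P):
    q=(d["view"]@np.append(P,1))[:3];th=np.arctan2(np.hypot(q[0],q[1]),q[2]);ph=np.arctan2(q[1],q[0])
    return ((np.array([M[0,2],M[1,2]])+M[0,0]*th*np.array([np.cos(ph),np.sin(ph)]))*800/512).round()
a=np.radians(-90.8)
for P in((-72,22,86),(-34,22,86),(-34,-22,86),(-72,-22,86)):
    c,sn=np.cos(a),np.sin(a);print("plate",P,fe([565.6+c*P[0]-sn*P[1],39+sn*P[0]+c*P[1],P[2]]))
for y in(45.5,-45.5):
  for x in (16,-16): print("tip",x,y,fe(t+[x,y,0]))
```

```text
scene crop (16, -45.5) [406. 149.]
scene crop (-16, -45.5) [350. 125.]
scene crop (16, -59) [386. 164.]
scene crop (-16, -59) [330. 140.]
plate (-72, 22, 86) [535. 367.]
plate (-34, 22, 86) [466. 368.]
plate (-34, -22, 86) [470. 288.]
plate (-72, -22, 86) [542. 288.]
tip 16 45.5 [516. 405.]
tip -16 45.5 [522. 334.]
tip 16 -45.5 [301. 407.]
tip -16 -45.5 [294. 337.]
```

Emit:
step_arm(commands=[0,0,0,0.1,-0.15,-1.2,-1,0,0,0,0,0,-1.2,-1,0,0,0,0,0,-1.2,-1,0,0,0,0,0,-0.5,-1,0,0,0,0,0,0,-1,0,0,0,0,0,0,-1])

```text
t: 3.7
tcp_pos: [565.8, 39.8, 97.3]
orientation: [0.007, 1.0, 0.0, 0.0]
force: [-0.4, 0.5, 0.1]
gripper_width: 91.0
```

Emit:
step_arm(commands=[0,0,0,0,0,-0.6,-1,0,0,0,0,0,-0.6,-1,0,0,0,0,0,-0.5,-1,0,0,0,0,0,0,-1,0,0,0,0,0,0,-1])

```text
t: 4.32
tcp_pos: [566.3, 39.8, 80.0]
orientation: [0.007, 1.0, 0.0, 0.001]
force: [-1.3, 0.1, 5.3]
gripper_width: 91.2
```

Contact at 5.3 N, about 6 mm down. 3 mm more.

Emit:
step_arm(commands=[0,0,0,-0.03,0,-0.2,-1,0,0,0,0,0,-0.1,-1,0,0,0,0,0,0,-1,0,0,0,0,0,0,-1,0,0,0,0,0,0,-1])

```text
t: 4.95
tcp_pos: [566.3, 39.8, 77.8]
orientation: [0.007, 1.0, 0.0, 0.002]
force: [-1.3, 0.2, 7.4]
gripper_width: 91.6
```

Run:
```python
from rig import sensors, imaging
import cv2,numpy as np
s=sensors.get_state();print(s["t"],s["tcp_pos"],s["force"],s["gripper_width"])
for n in("scene","wrist"):
    i=imaging.get_image(n)["image"]
    if n=="scene": i=i[150:300,95:295]
    else: i=i[140:300,90:360]
    k=min(800/i.shape[1],600/i.shape[0])
    cv2.imwrite(f"pics/{n}2.png",cv2.resize(i,None,fx=k,fy=k,interpolation=cv2.INTER_CUBIC))
```

```text
4.95 [566.33217062  39.79637558  77.83035219] [-1.31911197  0.17133299  7.37932007] 91.59573601668974
```

View pics/scene2.png

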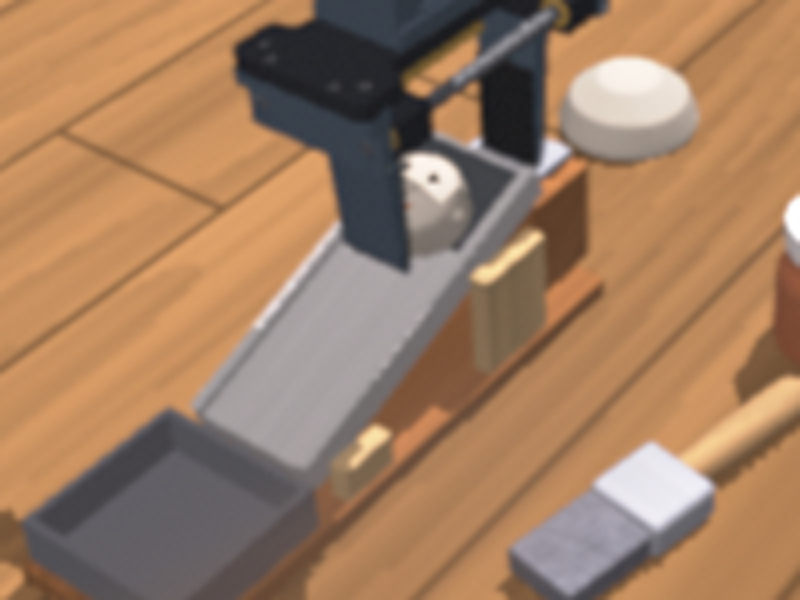

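View pics/wrist2.png

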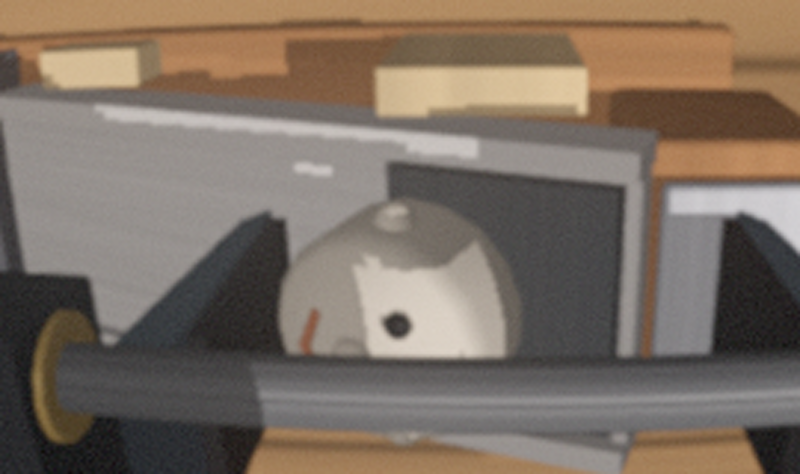

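Emit:
step_arm(commands=[0,0,0,0,0,-0.08,-1,0,0,0,0,0,0,-1,0,0,0,0,0,0,-1,0,0,0,0,0,0,-1,0,0,0,0,0,0,-1,0,0,0,0,0,0,-1])

```text
t: 5.8
tcp_pos: [566.3, 39.8, 78.0]
orientation: [0.007, 1.0, 0.0, 0.002]
force: [-2.5, -1.1, 6.4]
gripper_width: 91.1
```

Run:
```python
from rig import sensors, imaging
import cv2,numpy as np
s=sensors.get_state();print(s["t"],s["tcp_pos"],s["force"],s["gripper_width"],s["qd"].round(4))
for n in("scene","wrist"):
    i=imaging.get_image(n)["image"]
    i=i[150:300,95:295] if n=="scene" else i[140:300,90:360]
    k=min(800/i.shape[1],600/i.shape[0])
    i=cv2.resize(i,None,fx=k,fy=k,interpolation=cv2.INTER_CUBIC)
    cv2.imwrite(f"pics/{n}3.png",i); print(n,cv2.absdiff(i,cv2.imread(f"pics/{n}2.png")).mean())
```

```text
5.8 [566.33907472  39.79086322  78.03853814] [-2.50316298 -1.08781273  6.41047341] 91.05156055003108 [ 0.0003 -0.0021  0.0006  0.0007  0.0017  0.0006]
scene 0.6771576388888889
wrist 2.2137649437412095
```

View pics/wrist3.png

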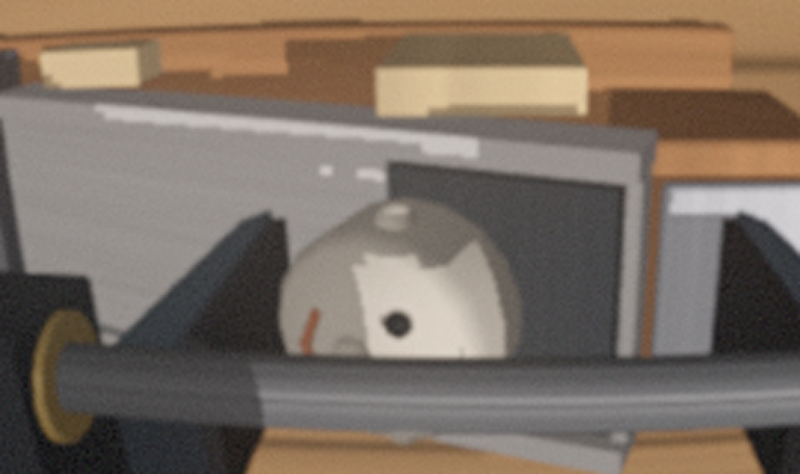

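View pics/scene3.png

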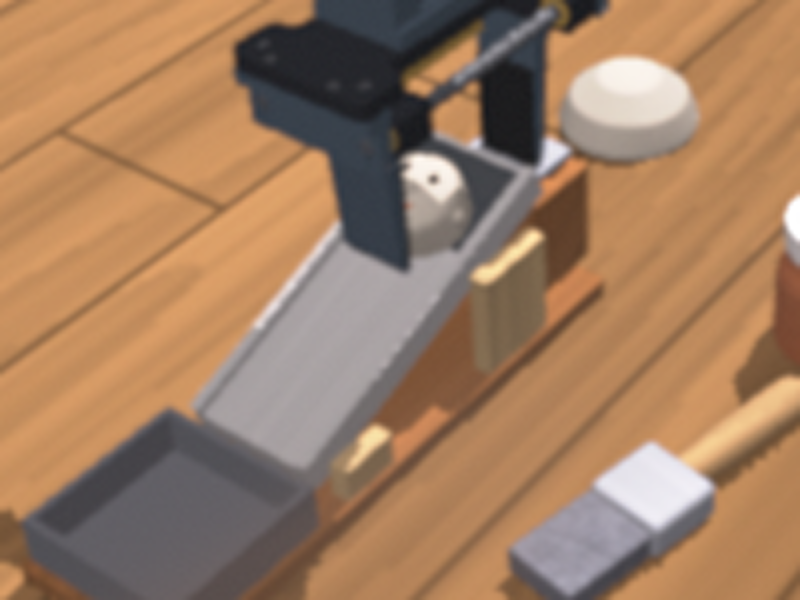

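Emit:
step_arm(commands=[0,0,0,0,0,-0.1,-1,0,0,0,0,0,-0.06,-1,0,0,0,0,0,-0.04,-1])

```text
t: 6.28
tcp_pos: [566.3, 39.8, 76.6]
orientation: [0.007, 1.0, 0.0, 0.002]
force: [-2.5, -0.7, 8.8]
gripper_width: 91.2
```

Run:
```python
from rig import sensors, imaging
for k in range(5):
    imaging.get_image("scene")
    s=sensors.get_state();print(s["t"],s["tcp_pos"].round(2),s["force"].round(1))
```

```text
6.325 [566.36  39.79  76.61] [-1.2 -0.6  7.7]
6.375 [566.36  39.8   76.62] [-2.2 -0.8  7.9]
6.425 [566.35  39.8   76.62] [-1.8 -0.5  8.4]
6.475 [566.35  39.78  76.6 ] [-3.1 -0.5  7.4]
6.525 [566.33  39.8   76.61] [-1.9 -0.4  7.8]
```

Run:
```python
from rig import sensors, imaging
import cv2
a=imaging.get_image("wrist")["image"][140:300,90:360];b=imaging.get_image("scene")["image"][150:300,95:295]
a=cv2.resize(a,(506,300),interpolation=3);b=cv2.resize(b,(400,300),interpolation=3)
b=cv2.copyMakeBorder(b,0,0,0,106,0);cv2.imwrite("pics/fin4.png",cv2.vconcat([a,b]))
```

```text
(no output)
```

View pics/fin4.png

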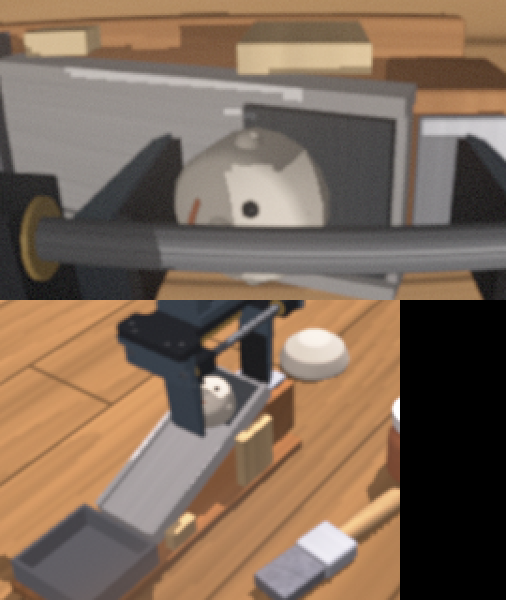

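The mask, at about (250,205) in the wrist view, is out of the nest and rests against the downhill finger. The other finger is on the plunger plate.

```bash
python3 -c "
from rig import order;print(order.finish_job())"
```

```text
the job is handed in; nothing more can be done
None
```

I pressed the plunger down with one fingertip, and the mask popped out of its nest and slid against the other finger, which was standing across the chute. I handed the job in while still holding that pose.

- **Last checks:** over the final 0.25 s the fingertips held steady at 76.6 mm, about 9.4 mm of plunger travel, with an upward force of about 8 N. The pictures show the mask stopped against the downhill finger.
- **Bystanders:** I never touched the jar, brush or blank, and the blank and brush look unmoved in the last picture. The jar is only partly in that view.
- **What disagreed:** after the first press the plunger eased back up slightly (77.8 to 78.0 mm), because moves with no shift reset the target to the measured pose. I pressed a little further to hold it. My position fit also misfit the tub by up to 2 pixels, probably because I assumed the tub was wider than it is. The plunger plate matched within about 1 mm.

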